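# Dial the sifter cap and tip out the small balls

## Task

The grey tipping tin holds three small steel balls and one big one for the shoe stretchers; the small ones are wanted in the tin's catch tray. Turn the round cap on top by its lug until the middle-width slot (not the wide or the narrow one) sits squarely over the outlet on the tray side, then push the lever over to its stop so that the tin tips and the three small balls roll out into the tray. The big ball must stay in the tin, the tin is left tipped against its stop with the cap still on that slot, and the small jar and the awl lying beside the stand stay where they are.

Things in the scene. Friction and masses are not known exactly. Their poses are not given: they have to be found in the camera images.
- stand: Fixed steel stand of the tipping tin. Origin on the table below the tin's middle; +x points to the catch tray, the way the tin tips; z up. Base plate x -85..5, y -92..92, 5 thick. Cheeks at y = -84 and +84 (8 thick, x -22..22, 138 tall) hold a level pivot along y, 122 mm up. An open tray, x 5..195, y -65..65, 30 tall, is part of the stand. Numbers below: mm in these axes.
- hopper (a joint): Tipping of the square grey tin (128 x 128, 100 tall) about the pivot, rad: 0 upright (stop), grows tipping to the tray, 1.95 = stop, mouth 22 deg below level over the tray. Friction 0.35 N m, stays where left. Its one outlet is in the top, on the +x side, the end of a 62 mm wide inner channel. At the stop, balls that fit the slot roll out within about a second.
- lever_bar (a point): Centre of the round black cross-bar (14 thick, along y from -144 to -93) ending the tin's lever; moves with the tin. 105 from the pivot, at y -115. With the tin at q the lever leans forward q - 0.35 rad from vertical: at q = 0 the bar is at x -36, 221 above the table; at the stop almost level to +x. Push it from behind (-x side), then from above: about 4 N.
- hopper_mid (a point): Middle of the tin, on the pivot axis, 122 mm above the stand's origin; tips with the tin. The upright tin's flat top is 172 mm above the table.
- cap (a joint): Turning of the round cap about the tin's axis, rad, anticlockwise from above positive. 0 = middle slot squarely over the outlet (lug then pointing to +y). At 0 the wide slot is on the -x side, the narrow one on -y, the blank quarter with the lug on +y. Range -3.0 to 1.6, starts between -2.2 and -0.7. Friction 0.05 N m (1 N at the lug), no clicks, stays where left.
- cap_center (a point): Centre of the top face of the round aluminium cap (152 across, 5 thick), 178 mm above the table with the tin upright. Three straight slots, each 72 long, outer edge 59 from the centre, middle 24 wide, wide 34, narrow 8. The wide slot is opposite the middle one; the narrow one 90 deg clockwise of the middle; the lug stands on the blank quarter opposite the narrow one.
- lug (a point): Square lug standing on the cap, 14 x 14, 26 tall (top 204 mm above the table); this point is 64 from the cap's centre and half-way up the lug, 191 above the table while upright. At cap angle c it lies in direction pi/2 + c from the centre, in the stand's axes.
- tray (a point): Centre of the catch tray's inner floor (inside 180 x 120 mm; floor 5 mm above the table, walls 25 mm higher), 100 mm ahead (+x) of the stand's origin; axes as the stand's.
- ball_big_center (a point): Centre of the big steel ball, diameter 24 mm, 56 g, starts inside the tin; passes only the wide slot.
- ball_a_center (a point): Centre of one of the three small steel balls, diameter 14 mm, 11 g, starts inside the tin; passes the middle and the wide slot.
- ball_b_center (a point): Centre of one of the three small steel balls, diameter 14 mm, 11 g, starts inside the tin; passes the middle and the wide slot.
- ball_c_center (a point): Centre of one of the three small steel balls, diameter 14 mm, 11 g, starts inside the tin; passes the middle and the wide slot.
- polish_jar: Bystander: amber glass jar with steel lid, 56 mm across, 55 mm tall, left (+y) of the stand; origin under its centre.
- awl: Bystander: awl-like screwdriver with wooden handle lying on the table right (-y) of the stand, 150 mm long; origin under its middle.

How it is judged:
By the outcome, as a careful person would: the job done as asked, in the order asked, and still so for the second after the job is handed in, with the robot touching nothing.
It also fails if it takes over 58 s, if anything falls off the work surface, if the arm or the gripper's body presses on something with over 40 N, if the wrist force passes 120 N, or if a joint passes its speed limit or range.

## Robot

A 7-joint arm with a two-finger parallel gripper is mounted at the origin on the work surface. World frame = base frame: x ahead of the robot, y to its left, z up, the work surface at z = 0. Lengths are in m, angles in degrees, forces in N, time in s.
With the tool pointing down it reaches from about 0.425 to 0.8 m from the base axis. Payload 8.3 kg.
Tool frame: the origin (TCP) lies on the centre line of the jaws, within the pads' length; the fingertips stand 8 mm ahead of it and the grasp point (between the pads) lies 11 mm behind it; z points along the fingers, y is the line along which they close (so a half turn about z gives the same grasp; the last joint's range is limited). The gripper opens to 85 mm and grips with 20 to 120 N. Pads are 22 mm wide; open, the fingers measure 114 mm over their backs; the gripper's body (76 mm by 85 mm) begins 54 mm behind the grasp point. The pads swing forward as they close: fully open they stand 13 mm farther back than shut.
Start: joints at [60.854, 21.967, 0.94, 78.501, -0.361, 79.538, -2.664], TCP at [0.27, -0.564, 0.239] pointing down, gripper open.
Joint ranges: [-169.22, 169.22], [-14.56, 117.87], [-87.37, 89.26], [10.42, 133.3], [-82.24, 262.24], [0.94, 117.77], [-172.7, 172.7]. Speed limits (degrees/s): [136.94, 136.94, 172.46, 172.46, 180, 180, 180].

## Interface

Orientations are given as a 3x3 rotation matrix whose columns are the frame's x, y, z axes.
In Python, from cell import * gives the robot as it stands.
- The arm moves only by the tool move_arm, never from a script. Its argument "commands" is a list of rows, each a list of 7 numbers: the shift along the world's x, y, z in m, then the turn, a rotation vector about the world's x, y, z in rad, then the closure, from 0 (fully open) to 1 (shut). In form: [[x, y, z, rx, ry, rz, claw], ...]. A call has 1 to 20 rows; each row is the pose to reach, as a shift and turn from the pose commanded when the call began; what a row does not reach only later rows make up. A row lasts 1/12 s, in which the tool goes at most 41.7 mm and 7.16 degrees, less where a joint would pass 70% of its speed; a pose out of reach is approached as far as the arm can. A call with a gripper value outside its range is refused whole. The fingers move at their own pace and stop on an object; "squeeze" is the grip in N (left out, the last holds). Time passes only in rows, so rows that repeat a pose let the fingers close. It gives the time, the measured TCP pose, the force, the opening and the grip force at its end, in the units of the state.
- get_state(): the state, without advancing time (a new reading comes with each control period).
- read_camera(name): name is "scene" or "top" or "wrist"; returns (picture, depth): 400x640x3 uint8, red, green, blue; 400x640 float32, m along the optical axis (not along the pixel's ray), 0 where there is no reading.
- camera_info(name): a dict with "fx", "fy", "cx", "cy" (pixels), "k1" (the pictures are not rectified: a ray, as slopes to the right and down, at radius r is drawn at 1 + k1 r^2 times it, then the intrinsics apply), "pose" (4x4, takes a point from camera to world coordinates). Camera axes: x right, y up, looking along -z (the intrinsics and any distortion apply to the point x, -y, -z); pixel columns grow to the right and rows downward; lengths in m; the calibration is good to about 2 mm. A picture is of the moment at which its call begins: read the wrist's pose just before it. camera_info takes no time and is no camera call; for the wrist camera it gives the pose at the moment of the call.
- hand_in(): hands the job in; it is judged then, once.
The state is a dict: "t": time; "joint_pos": joint angles; "dq": joint speeds; "tau": joint torques, N m; "tcp_pos": TCP position; "eef_rot": TCP orientation; "force": force on the tool from outside, world axes, zero at the start; "moment": the same for the moment, N m; "width": finger opening in m; "finger_force": force on a finger pad.
Only numpy, scipy, OpenCV 4.12 (cv2) and the standard library are available. Lean on these libraries where they do the work, as an engineer would, in place of code of your own. Each camera call takes 0.05 s, during which the arm holds its last target. There are 200 camera calls.

## Working session

There is one attempt and no reset: what is moved stays moved. The work goes in short steps, Python scripts to look and compute and a tool call to move; the robot and the scene stay as the last step left them, time stands still between calls to the robot, and variables do not carry over. Pictures are saved under pics/ and viewed, at most 10 in all, crops included, and the job is handed in when it is done.

Besides the shell and the picture viewer there is one more tool, called after "Emit:" by a JSON object that holds its "fn" and its "kwargs". move_arm: Moves the arm, as the interface text tells. Its arguments: {"type":"object","properties":{"commands":{"type":"array"},"squeeze":{"type":"number"}},"required":["commands"]}

```bash
mkdir -p pics; cat > h.py <<'E'
from cell import *
import numpy as np, cv2
def grab(n,f):
    ci=camera_info(n); p,d=read_camera(n)
    cv2.imwrite('pics/'+f+'.png',p[:,:,::-1]); np.savez('pics/'+f+'.npz',d=d,p=p,pose=ci['pose'],k=[ci['fx'],ci['fy'],ci['cx'],ci['cy'],ci['k1']])
    return p,d
def cloud(f):
    z=np.load('pics/'+f+'.npz'); fx,fy,cx,cy,k1=z['k']; d=z['d']
    v,u=np.mgrid[:400,:640].astype(np.float32)
    K=np.array([[fx,0,cx],[0,fy,cy],[0,0,1]]);
    xd=(u-cx)/fx; yd=(v-cy)/fy; x=xd.copy(); y=yd.copy()
    for _ in range(8):
        s=1+k1*(x*x+y*y); x=xd/s; y=yd/s
    P=np.stack([x*d,-y*d,-d],-1)
    W=P@z['pose'][:3,:3].T+z['pose'][:3,3]; W[d==0]=np.nan
    return W
E
python3 -c "
from h import *
print(get_state())
for n in ['top','scene']:
    grab(n,n+'0'); print(camera_info(n))
a=cv2.imread('pics/top0.png');b=cv2.imread('pics/scene0.png')
W=cloud('top0'); print(np.nanmin(W.reshape(-1,3),0),np.nanmax(W.reshape(-1,3),0))
"
```

```text
{'t': 0.0, 'joint_pos': array([60.85364827, 22.01784276,  0.9406238 , 78.56192546, -0.35978708,
       79.53797673, -2.66599715]), 'dq': array([ 0.03850734,  0.0479487 ,  0.03230409,  0.01958776,  0.07945124,
       -0.01804942, -0.10943533]), 'tau': array([-1.88090016e-03, -6.27607870e+01,  8.43297243e-01, -3.71823514e+01,
        1.65010302e-02,  1.42440447e-02, -4.41013924e-06]), 'tcp_pos': array([ 0.26927892, -0.5634719 ,  0.23824614]), 'eef_rot': array([[ 9.02267306e-01,  4.31176115e-01, -9.31377495e-04],
       [ 4.31177114e-01, -9.02265562e-01,  1.77526050e-03],
       [-7.48999141e-05, -2.00334817e-03, -9.99997990e-01]]), 'force': array([ 0.83063571, -0.55777997,  0.27374675]), 'moment': array([0.02515819, 0.03420654, 0.03674985]), 'finger_force': 0.0, 'width': 0.08538816914662346}
{'fx': 424.57174219262333, 'fy': 424.57174219262333, 'cx': 323.7193619008064, 'cy': 204.8248239123407, 'k1': 0.0054542776876408345, 'pose': array([[ 0.00225663,  0.98252502, -0.18611688,  0.40715666],
       [-0.99971641,  0.00662883,  0.02287272,  0.03295759],
       [ 0.02370675,  0.18601248,  0.98226134,  1.08158851],
       [ 0.        ,  0.        ,  0.        ,  1.        ]])}
{'fx': 375.04013119031845, 'fy': 375.04013119031845, 'cx': 321.98419644441265, 'cy': 210.22888386966562, 'k1': -0.04309389480690226, 'pose': array([[-0.67688635, -0.55907011,  0.47881675,  0.89686152],
       [ 0.73604419, -0.50701568,  0.44852431,  0.33135402],
       [-0.00798894,  0.65603027,  0.7546923 ,  0.63711029],
       [ 0.        ,  0.        ,  0.        ,  1.        ]])}
[ 0.13826622 -1.48580671 -0.759761  ] [1.29211508 1.34638768 0.35001594]
```

View pics/top0.png

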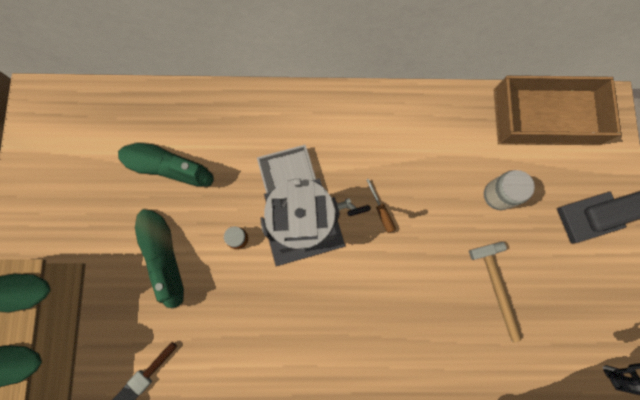

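View pics/scene0.png

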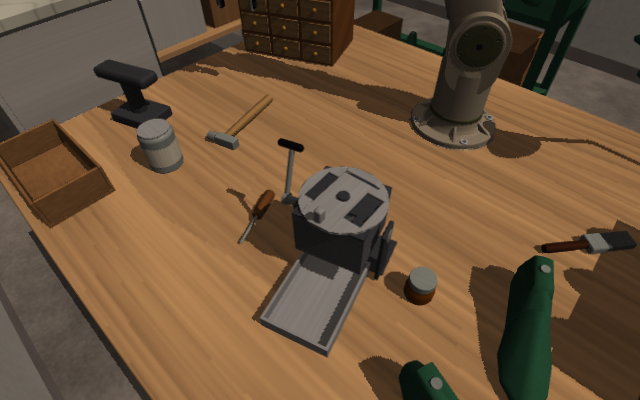

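The top picture shows the tin cap at about (300,213), the tray up-left of it (290,165), the lug near (295,183) pointing at the tray, the lever bar at (358,210), the awl at (383,210) and the jar at (236,237). Next I measure them from the depth.

```bash
python3 - <<'E'
from h import *
from scipy.optimize import least_squares
W=cloud('top0')
v,u=np.mgrid[:400,:640]
roi=(u>220)&(u<410)&(v>135)&(v<275)
z=W[...,2]
print(np.histogram(z[roi],bins=np.arange(-.01,.24,.01)))
m=roi&(abs(z-.178)<.006)
P=W[m][:,:2]
h=cv2.convexHull(P.astype(np.float32))
c,r=cv2.minEnclosingCircle(P.astype(np.float32)); print('cap',c,r,len(P),np.median(z[m]))
# lug
m=roi&(z>.19)&(z<.215)&(np.hypot(W[...,0]-c[0],W[...,1]-c[1])<.085)
L=np.median(W[m],0);print('lug',L,m.sum(),'dir',np.degrees(np.arctan2(L[1]-c[1],L[0]-c[0])),np.hypot(*(L[:2]-c)))
# bar
m=roi&(z>.2)&(u>335)
print('bar',W[m].mean(0),W[m].min(0),W[m].max(0),m.sum()); print(cv2.fitLine(W[m][:,:2].astype(np.float32),cv2.DIST_L2,0,.01,.01).ravel())
# tray floor+walls + base
m=roi&(z>.003)&(z<.04)&(u<350)&(u>255)&(abs(W[...,1]-c[1])<.2)
Q=W[m][:,:2].astype(np.float32)
r=cv2.minAreaRect(Q);print('low',r,cv2.boxPoints(r))
m2=m&(v<185); r=cv2.minAreaRect(W[m2][:,:2].astype(np.float32));print('tray',r, cv2.boxPoints(r))
# jar/awl
m=roi&(z>.045)&(z<.065)&(u<255);print('jar',W[m].mean(0),m.sum())
m=roi&(z>.008)&(z<.05)&(u>368);print('awl',W[m].min(0),W[m].max(0))
a=cv2.imread('pics/top0.png')[135:275,215:415]; cv2.imwrite('pics/t0c.png',cv2.resize(a,None,fx=4,fy=4,interpolation=2))
E
```

```text
(array([ 6567, 13740,   238,   455,   177,    20,   338,     3,    21,
          21,    21,    24,    23,    75,   194,    38,    20,   102,
        3273,   608,    10,    46,     2,   148]), array([-0.01,  0.  ,  0.01,  0.02,  0.03,  0.04,  0.05,  0.06,  0.07,
        0.08,  0.09,  0.1 ,  0.11,  0.12,  0.13,  0.14,  0.15,  0.16,
        0.17,  0.18,  0.19,  0.2 ,  0.21,  0.22,  0.23]))
cap (0.5635344386100769, 0.05087316408753395) 0.09954393655061722 3485 0.17814947980957008
lug [0.62263748 0.06935433 0.2038083 ] 49 dir 17.364147807239817 0.06192513811824319
bar [ 0.55932821 -0.05757851  0.22587974] [ 0.54885739 -0.08269283  0.20122321] [ 0.57187055 -0.0347445   0.23075827] 159
[ 0.2665873  -0.9638108   0.5593282  -0.05757851]
low ((0.6162426471710205, 0.06351855397224426), (0.36306190490722656, 0.24621637165546417), 0.16111163794994354) [[ 0.43436623  0.1861158 ]
 [ 0.4350586  -0.0600996 ]
 [ 0.79811907 -0.05907869]
 [ 0.7974267   0.18713671]]
tray ((0.7291491031646729, 0.06339111924171448), (0.13702979683876038, 0.24646878242492676), 0.7306640148162842) [[ 0.6590683   0.18574178]
 [ 0.66221124 -0.06070696]
 [ 0.7992299  -0.05895954]
 [ 0.79608697  0.1874892 ]]
jar [0.52375539 0.22640631 0.05562959] 337
awl [ 0.53979296 -0.20744151  0.00843208] [ 0.67594141 -0.10858756  0.03113765]
```

View pics/t0c.png

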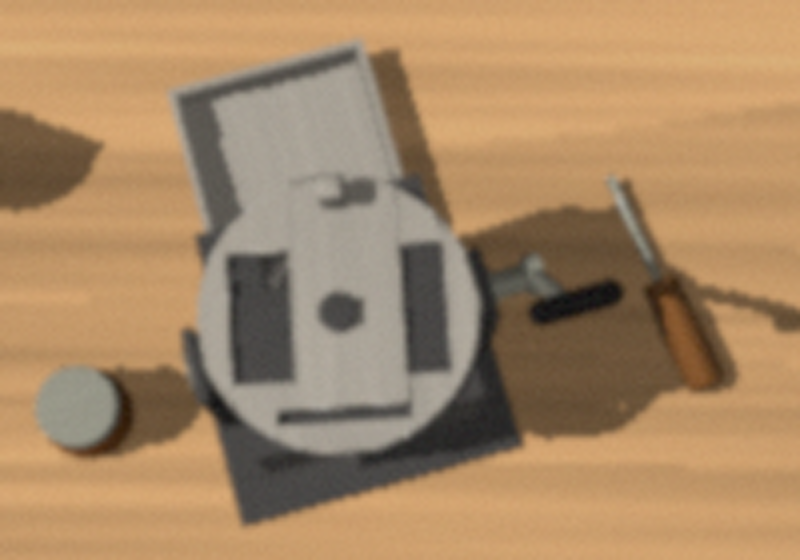

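```bash
python3 - <<'E'
from h import *
from scipy.optimize import least_squares
W=cloud('top0'); z=W[...,2]; d=np.load('pics/top0.npz'); fx,fy,cx,cy,k1=d['k'];T=d['pose']
def ray(u,v,h):
    p=cv2.undistortPoints(np.array([[[u,v]]],float),np.array([[fx,0,cx],[0,fy,cy],[0,0,1]]),np.array([k1,0,0,0]))[0,0]
    r=T[:3,:3]@[p[0],-p[1],-1]; return T[:3,3]+r*(h-T[2,3])/r[2]
c=lambda x,y,h: ray(215+(x-1.5)/4,135+(y-1.5)/4,h)
for n,a,b in [('base back',c(248,522,.005),c(522,442,.005)),('tray far',c(175,92,.03),c(360,42,.03)),('tray R',c(400,178,.03),c(362,42,.03)),('tray L',c(207,225,.03),c(175,92,.03)),('bar',c(535,312,.221),c(618,290,.221)),
 ('slotmid',c(447,368,.178),c(440,245,.178)),('slotwide',c(232,382,.178),c(227,255,.178)),('narrow',c(278,418,.178),c(411,408,.178))]:
    print(n,a[:2].round(4),b[:2].round(4),np.degrees(np.arctan2(*(b-a)[1::-1])).round(1),np.hypot(*(b-a)[:2]).round(4))
print('hub',c(341,312,.178),'lug',c(331,188,.204))
C=c(341,312,.178)[:2]
m=(abs(z-.178)<.005)&(np.hypot(W[...,0]-C[0],W[...,1]-C[1])<.085)
P=W[m][:,:2]
q,_=cv2.minEnclosingCircle(P.astype(np.float32)),0
ang=np.arctan2(*(P-C).T[::-1]); rr=np.hypot(*(P-C).T); E=[]
for k in np.arange(-np.pi,np.pi,.1):
    s=(ang>=k)&(ang<k+.1)
    if s.sum(): i=np.where(s)[0]; E.append(P[i[np.argmax(rr[i])]])
E=np.array(E); f=least_squares(lambda p:np.hypot(*(E-p[:2]).T)-p[2],[*C,.076],loss='soft_l1',f_scale=.001); print('fit',f.x,'hub mec',q)
m=(z>.196)&(z<.212)&(np.hypot(W[...,0]-C[0],W[...,1]-C[1])<.085); print(W[m].min(0),W[m].max(0),m.sum())
E
```

```text
base back [0.4565 0.1256] [ 0.5074 -0.0467] -73.6 0.1797
tray far [0.7285 0.1764] [0.7633 0.0582] -73.6 0.1232
tray R [0.6729 0.0318] [0.7633 0.0569] 15.5 0.0938
tray L [0.6413 0.1536] [0.7285 0.1764] 14.7 0.0901
bar [ 0.5542 -0.0379] [ 0.566 -0.081] -74.7 0.0446
slotmid [0.5308 0.0061] [0.5982 0.01  ] 3.3 0.0675
slotwide [0.5226 0.121 ] [0.5918 0.1254] 3.6 0.0693
narrow [0.5035 0.0961] [0.5092 0.0253] -85.4 0.071
hub [0.56090216 0.0633053  0.178     ] lug [0.62319219 0.06858044 0.204     ]
fit [0.56129829 0.06548527 0.07593673] hub mec ((0.5609418749809265, 0.06354406476020813), 0.08474773168563843)
[0.61782003 0.06298394 0.20072555] [0.63172221 0.07583545 0.20785056] 43
```

Emit:
{"fn": "move_arm", "kwargs": {"commands": [[0.03, 0.05, 0.04, 0, 0, -0.05, 0], [0.06, 0.1, 0.06, 0, 0, -0.1, 0], [0.355, 0.632, 0.06, 0, 0, -0.37, 0], [0.355, 0.632, 0.06, 0, 0, -0.37, 0], [0.355, 0.632, 0.06, 0, 0, -0.37, 0], [0.355, 0.632, 0.06, 0, 0, -0.37, 0], [0.355, 0.632, 0.06, 0, 0, -0.37, 0], [0.355, 0.632, 0.06, 0, 0, -0.37, 0], [0.355, 0.632, 0.06, 0, 0, -0.37, 0], [0.355, 0.632, 0.06, 0, 0, -0.37, 0], [0.355, 0.632, 0.06, 0, 0, -0.37, 0], [0.355, 0.632, 0.06, 0, 0, -0.37, 0], [0.355, 0.632, 0.06, 0, 0, -0.37, 0], [0.355, 0.632, 0.06, 0, 0, -0.37, 0], [0.355, 0.632, 0.06, 0, 0, -0.37, 0], [0.355, 0.632, 0.06, 0, 0, -0.37, 0.3], [0.355, 0.632, 0.06, 0, 0, -0.37, 0.4], [0.355, 0.632, 0.06, 0, 0, -0.37, 0.4], [0.355, 0.632, 0.06, 0, 0, -0.37, 0.4], [0.355, 0.632, 0.06, 0, 0, -0.37, 0.4]], "squeeze": 20}}

```text
t: 1.77
tcp_pos: [0.6244, 0.071, 0.2979]
eef_rot: [[0.997, 0.08, -0.002], [0.08, -0.997, 0.001], [-0.002, -0.001, -1.0]]
force: [-0.7, -0.5, 0.4]
width: 0.051
finger_force: 0.0
```

```bash
python3 - <<'E'
from h import *
s=get_state(); print(s['t'],s['tcp_pos'],s['width'],s['joint_pos'],np.degrees(np.arctan2(s['eef_rot'][1,1],s['eef_rot'][0,1])),s['force'])
p,d=grab('wrist','w1')
W=cloud('w1'); z=W[...,2]
m=(z>.195)&(z<.212); print(W[m].min(0),W[m].max(0),np.median(W[m],0),m.sum())
E
```

```text
1.7667 [0.62444234 0.07103929 0.29794019] 0.050955650584817526 [   6.03576682   23.24109149  -22.51609096   70.76275546    8.60160927
   87.72864926 -100.56328742] -85.38793413476371 [-0.66373004 -0.54352635  0.41707801]
[ 0.55939108 -0.06108834  0.19505934] [0.63146737 0.07338154 0.21185388] [0.62051326 0.06189083 0.20361632] 462
```

View pics/w1.png

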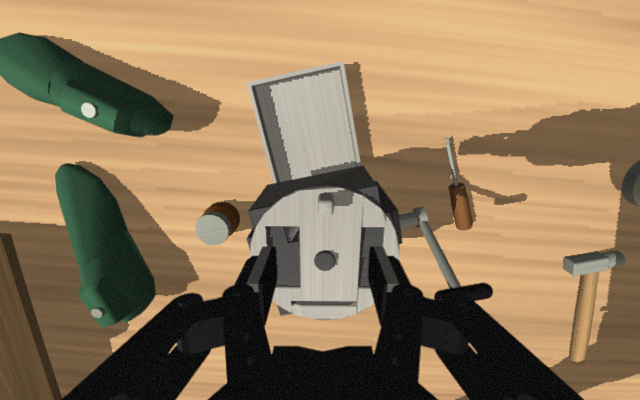

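```bash
python3 - <<'E'
from h import *
W=cloud('w1'); z=W[...,2]
v,u=np.mgrid[:400,:640]
m=(z>.199)&(z<.209)&(abs(u-325)<20)&(abs(v-203)<20); print(W[m].min(0),W[m].max(0),np.mean(W[m],0),m.sum())
m=(abs(z-.178)<.004)&(v<250)&(v>180)&(abs(u-325)<90)
P=W[m][:,:2];C=np.array([.561,.064]);a=np.degrees(np.arctan2(*(P-C).T[::-1]));r=np.hypot(*(P-C).T);E=[]
for k in range(-70,80,5):
    i=np.where((a>=k)&(a<k+5)&(r<.085))[0]
    if len(i): E.append(P[i[np.argmax(r[i])]])
E=np.array(E)
from scipy.optimize import least_squares
f=least_squares(lambda p:np.hypot(*(E-p).T)-.076,C,loss='soft_l1',f_scale=.001);print(f.x,len(E))
E
```

```text
[0.61770929 0.0595597  0.19909919] [0.6314305  0.07335075 0.20584674] [0.62526958 0.06658827 0.20339744] 246
[0.56050599 0.06189511] 30
```

Emit:
{"fn": "move_arm", "kwargs": {"commands": [[0.001, -0.0035, -0.03, 0, 0, 0, 0.4], [0.001, -0.0035, -0.06, 0, 0, 0, 0.4], [0.001, -0.0035, -0.09, 0, 0, 0, 0.4], [0.001, -0.0035, -0.106, 0, 0, 0, 0.4], [0.001, -0.0035, -0.106, 0, 0, 0, 0.4], [0.001, -0.0035, -0.106, 0, 0, 0, 0.7], [0.001, -0.0035, -0.106, 0, 0, 0, 1], [0.001, -0.0035, -0.106, 0, 0, 0, 1], [0.001, -0.0035, -0.106, 0, 0, 0, 1], [0.001, -0.0035, -0.106, 0, 0, 0, 1], [0.001, -0.0035, -0.106, 0, 0, 0, 1], [0.001, -0.0035, -0.106, 0, 0, 0, 1]], "squeeze": 20}}

```text
t: 2.82
tcp_pos: [0.6266, 0.0652, 0.1956]
eef_rot: [[0.997, 0.076, 0.004], [0.076, -0.997, 0.001], [0.004, -0.001, -1.0]]
force: [-0.8, 1.7, 6.9]
width: 0.0135
finger_force: 20.4
```

Emit:
{"fn": "move_arm", "kwargs": {"commands": [[0, 0, 0.003, 0, 0, 0, 1], [-0.0008, 0.0067, 0.003, 0, 0, 0.105, 1], [-0.0023, 0.0132, 0.003, 0, 0, 0.209, 1], [-0.0045, 0.0195, 0.003, 0, 0, 0.314, 1], [-0.0073, 0.0256, 0.003, 0, 0, 0.419, 1], [-0.0108, 0.0313, 0.003, 0, 0, 0.524, 1], [-0.0148, 0.0367, 0.003, 0, 0, 0.628, 1], [-0.0194, 0.0416, 0.003, 0, 0, 0.733, 1], [-0.0244, 0.046, 0.003, 0, 0, 0.838, 1], [-0.0299, 0.0498, 0.003, 0, 0, 0.942, 1], [-0.0358, 0.0531, 0.003, 0, 0, 1.047, 1], [-0.042, 0.0557, 0.003, 0, 0, 1.152, 1], [-0.0484, 0.0576, 0.003, 0, 0, 1.257, 1], [-0.0549, 0.0589, 0.003, 0, 0, 1.361, 1], [-0.0616, 0.0595, 0.003, 0, 0, 1.466, 1], [-0.0683, 0.0594, 0.003, 0, 0, 1.571, 1], [-0.075, 0.0586, 0.003, 0, 0, 1.676, 1], [-0.0815, 0.0571, 0.003, 0, 0, 1.78, 1], [-0.0815, 0.0571, 0.003, 0, 0, 1.78, 1], [-0.0815, 0.0571, 0.003, 0, 0, 1.78, 1]]}}

```text
t: 4.48
tcp_pos: [0.5412, 0.1271, 0.196]
eef_rot: [[-0.288, 0.958, -0.003], [0.958, 0.288, 0.005], [0.006, -0.002, -1.0]]
force: [-5.7, 15.1, -4.9]
width: 0.0132
finger_force: 19.8
```

```bash
python3 - <<'E'
from h import *
s=get_state(); print(s['t'],s['tcp_pos'],s['width'],s['joint_pos'],np.degrees(np.arctan2(s['eef_rot'][1,1],s['eef_rot'][0,1])),s['force'],s['moment'])
E
```

```text
4.4833 [0.54124348 0.12707633 0.19600853] 0.013184414215553997 [ 18.27247662  20.22717906 -43.43805825  91.72114209  13.95561974
  73.82619516 -10.58790478] 16.735592266657378 [-5.66276964 15.09550372 -4.9318926 ] [ 3.05775352  1.18168947 -0.08421762]
```

Emit:
{"fn": "move_arm", "kwargs": {"commands": [[0, 0, 0, 0, 0, 0, 0.5], [0, 0, 0, 0, 0, 0, 0.4], [0, 0, 0, 0, 0, 0, 0.4], [0, 0, 0, 0, 0, 0, 0.4], [0, 0, 0.04, 0, 0, 0, 0.4], [0, 0, 0.08, 0, 0, 0, 0.4], [0, 0, 0.11, 0, 0, 0, 0.4], [-0.02, -0.04, 0.11, 0, 0, 0, 0.7], [-0.044, -0.275, 0.11, 0, 0, 0, 1], [-0.044, -0.275, 0.11, 0, 0, 0, 1], [-0.044, -0.275, 0.11, 0, 0, 0, 1], [-0.044, -0.275, 0.11, 0, 0, 0, 1], [-0.044, -0.275, 0.11, 0, 0, 0, 1], [-0.044, -0.275, 0.11, 0, 0, 0, 1], [-0.044, -0.275, 0.11, 0, 0, 0, 1], [-0.044, -0.275, 0.11, 0, 0, 0, 1], [-0.044, -0.275, 0.11, 0, 0, 0, 1]]}}

```text
t: 5.9
tcp_pos: [0.5001, -0.153, 0.3065]
eef_rot: [[-0.281, 0.96, 0.0], [0.96, 0.281, 0.0], [0.0, 0.0, -1.0]]
force: [-0.8, 0.8, 0.8]
width: -0.0001
finger_force: 0.0
```

```bash
python3 - <<'E'
from h import *
s=get_state(); print(s['t'],s['tcp_pos'],s['width'],s['force'])
grab('top','top2')
W=cloud('top2'); z=W[...,2]
m=(z>.198)&(z<.211)&(np.hypot(W[...,0]-.561,W[...,1]-.064)<.085);L=(W[m].min(0)+W[m].max(0))/2
print(L,W[m].mean(0),m.sum(),np.degrees(np.arctan2(L[1]-.064,L[0]-.561)))
a=cv2.imread('pics/top2.png')[135:275,215:415]; cv2.imwrite('pics/t2c.png',cv2.resize(a,None,fx=4,fy=4,interpolation=2))
E
```

```text
5.9 [ 0.50009811 -0.15295399  0.30646197] -5.13106013574064e-05 [-0.76328049  0.81753025  0.75897589]
[0.54258885 0.12674144 0.20388354] [0.54255379 0.12616336 0.20430832] 42 106.35405717568175
```

View pics/t2c.png

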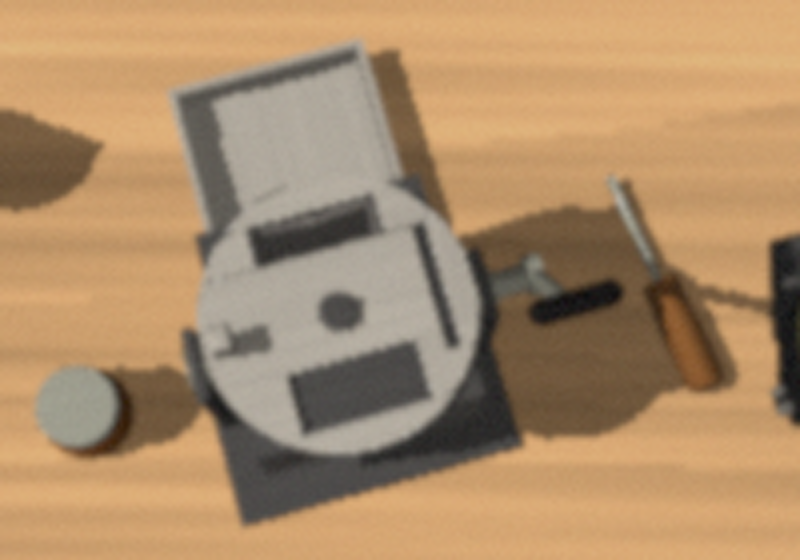

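The cap is square: its slot edges run within about 1° of the tray and base edges. The middle slot at (315,235) faces the tray and the lug at (225,340) points to +y. Next is the lever.

Emit:
{"fn": "move_arm", "kwargs": {"commands": [[0.024, 0.0715, 0, 0, 0, 0, 1], [0.024, 0.0715, 0, 0, 0, 0, 1], [0.024, 0.0715, 0, 0, 0, 0, 1], [0.024, 0.0715, -0.03, 0, 0, 0, 1], [0.024, 0.0715, -0.06, 0, 0, 0, 1], [0.024, 0.0715, -0.092, 0, 0, 0, 1], [0.024, 0.0715, -0.092, 0, 0, 0, 1], [0.024, 0.0715, -0.092, 0, 0, 0, 1]]}}

```text
t: 6.62
tcp_pos: [0.5232, -0.0804, 0.2138]
eef_rot: [[-0.284, 0.959, -0.003], [0.959, 0.284, 0.001], [0.002, -0.003, -1.0]]
force: [0.4, 0.0, 0.5]
width: 0.0002
finger_force: 0.0
```

Emit:
{"fn": "move_arm", "kwargs": {"commands": [[0.0096, 0.0027, 0, 0, 0, 0, 1], [0.0193, 0.0054, 0, 0, 0, 0, 1], [0.0289, 0.0081, 0, 0, 0, 0, 1], [0.0385, 0.0108, 0, 0, 0, 0, 1], [0.0481, 0.0135, 0, 0, 0, 0, 1], [0.0578, 0.0162, 0, 0, 0, 0, 1], [0.0674, 0.0189, 0, 0, 0, 0, 1], [0.077, 0.0216, -0.002, 0, 0, 0, 1], [0.0866, 0.0244, -0.005, 0, 0, 0, 1], [0.0963, 0.0271, -0.008, 0, 0, 0, 1], [0.1059, 0.0298, -0.012, 0, 0, 0, 1], [0.1165, 0.0327, -0.018, 0, 0, 0, 1], [0.1165, 0.0327, -0.018, 0, 0, 0, 1]]}}

```text
t: 7.7
tcp_pos: [0.6414, -0.0479, 0.1938]
eef_rot: [[-0.282, 0.959, -0.002], [0.959, 0.282, 0.001], [0.002, -0.002, -1.0]]
force: [-0.5, -0.5, -0.0]
width: -0.0001
finger_force: 0.0
```

```bash
python3 - <<'E'
from h import *
s=get_state(); print(s['t'],s['tcp_pos'],s['force'])
grab('scene','s3')
E
```

```text
7.7 [ 0.6413861  -0.04789846  0.193848  ] [-0.45745849 -0.52360753 -0.03264028]
```

View pics/s3.png

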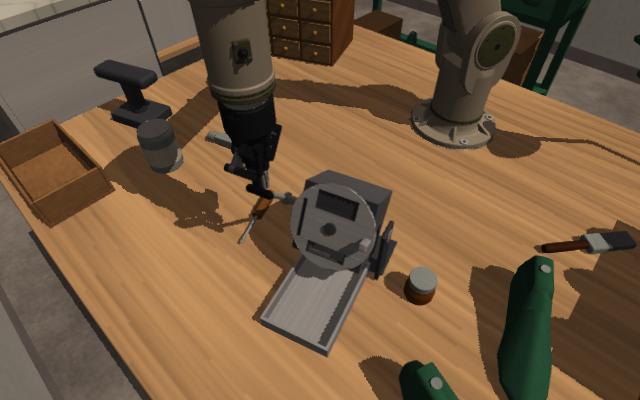

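The bar (258,190) sits ahead of the fingertips with the tin about half over, and the bystanders are untouched. Next I push from above.

Emit:
{"fn": "move_arm", "kwargs": {"commands": [[-0.0048, -0.0014, 0, 0, 0, 0, 1], [-0.0048, -0.0014, 0.041, 0, 0, 0, 1], [-0.0048, -0.0014, 0.041, 0, 0, 0, 1], [0.027, 0.0076, 0.041, 0, 0, 0, 1], [0.027, 0.0076, 0.041, 0, 0, 0, 1], [0.027, 0.0076, 0.022, 0, 0, 0, 1], [0.031, 0.0087, 0.016, 0, 0, 0, 1], [0.0347, 0.0097, 0.0107, 0, 0, 0, 1], [0.0385, 0.0108, 0.003, 0, 0, 0, 1], [0.0424, 0.0119, -0.0043, 0, 0, 0, 1], [0.0452, 0.0127, -0.0125, 0, 0, 0, 1], [0.0481, 0.0135, -0.021, 0, 0, 0, 1], [0.0505, 0.0142, -0.03, 0, 0, 0, 1], [0.0529, 0.0149, -0.0386, 0, 0, 0, 1], [0.0549, 0.0154, -0.0495, 0, 0, 0, 1], [0.0549, 0.0154, -0.056, 0, 0, 0, 1], [0.0549, 0.0154, -0.056, 0, 0, 0, 1]]}}

```text
t: 9.17
tcp_pos: [0.7039, -0.0305, 0.1464]
eef_rot: [[-0.282, 0.959, 0.023], [0.959, 0.282, 0.005], [-0.002, 0.023, -1.0]]
force: [3.8, 1.4, 4.8]
width: -0.0001
finger_force: 1.7
```

Emit:
{"fn": "move_arm", "kwargs": {"commands": [[0, 0, -0.002, 0, 0, 0, 1], [0, 0, -0.004, 0, 0, 0, 1], [0, 0, -0.006, 0, 0, 0, 1], [0, 0, -0.006, 0, 0, 0, 1]]}}

```text
t: 9.5
tcp_pos: [0.6951, -0.0341, 0.1341]
eef_rot: [[-0.281, 0.96, -0.0], [0.96, 0.281, -0.0], [-0.0, -0.0, -1.0]]
force: [2.4, 0.3, 3.6]
width: 0.0
finger_force: 2.1
```

```bash
python3 - <<'E'
from h import *
s=get_state(); print(s['t'],s['tcp_pos'],s['force'])
grab('scene','s4')
E
```

```text
9.5 [ 0.69510133 -0.03408115  0.13405107] [2.39259434 0.33559387 3.59840407]
```

View pics/s4.png

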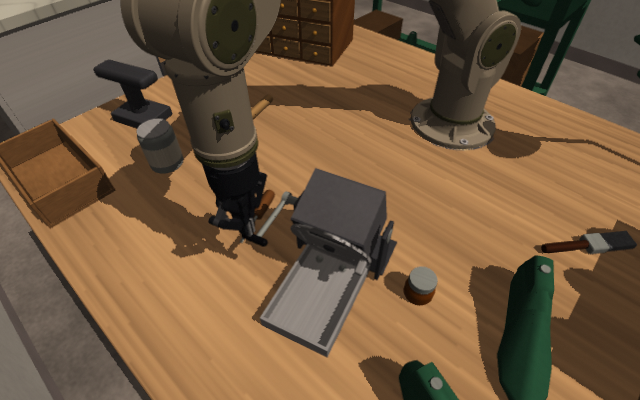

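The tin is nearly over and the bar is at (255,238). The force is still only friction, so I press on to the stop.

Emit:
{"fn": "move_arm", "kwargs": {"commands": [[0, 0, -0.002, 0, 0, 0, 1], [0, 0, -0.004, 0, 0, 0, 1], [0, 0, -0.004, 0, 0, 0, 1]]}}

```text
t: 9.8
tcp_pos: [0.6955, -0.034, 0.1336]
eef_rot: [[-0.281, 0.96, 0.002], [0.96, 0.281, -0.001], [-0.001, 0.001, -1.0]]
force: [-7.4, -0.8, 21.0]
width: -0.0001
finger_force: 10.3
```

Emit:
{"fn": "move_arm", "kwargs": {"commands": [[0, 0, -0.002, 0, 0, 0, 1], [0, 0, -0.004, 0, 0, 0, 1], [0, 0, -0.004, 0, 0, 0, 1]]}}

```text
t: 10.05
tcp_pos: [0.6958, -0.0339, 0.1332]
eef_rot: [[-0.28, 0.96, 0.004], [0.96, 0.28, -0.002], [-0.003, 0.003, -1.0]]
force: [-17.2, -0.8, 40.3]
width: -0.0001
finger_force: 20.5
```

At the stop: the force rises with no further movement. I back off upward and away, wait, then look.

Emit:
{"fn": "move_arm", "kwargs": {"commands": [[0, 0, 0.01, 0, 0, 0, 1], [0, 0, 0.04, 0, 0, 0, 1], [0, 0, 0.08, 0, 0, 0, 1], [0, 0, 0.12, 0, 0, 0, 1], [0, 0, 0.16, 0, 0, 0, 1], [-0.1, -0.25, 0.16, 0, 0, 0, 1], [-0.1, -0.25, 0.16, 0, 0, 0, 1], [-0.1, -0.25, 0.16, 0, 0, 0, 1], [-0.1, -0.25, 0.16, 0, 0, 0, 1], [-0.1, -0.25, 0.16, 0, 0, 0, 1], [-0.1, -0.25, 0.16, 0, 0, 0, 1], [-0.1, -0.25, 0.16, 0, 0, 0, 1], [-0.1, -0.25, 0.16, 0, 0, 0, 1], [-0.1, -0.25, 0.16, 0, 0, 0, 1], [-0.1, -0.25, 0.16, 0, 0, 0, 1], [-0.1, -0.25, 0.16, 0, 0, 0, 1]]}}

```text
t: 11.38
tcp_pos: [0.5959, -0.2817, 0.286]
eef_rot: [[-0.284, 0.959, -0.001], [0.959, 0.284, 0.001], [0.001, -0.0, -1.0]]
force: [1.0, 0.6, -0.1]
width: -0.0
finger_force: 0.0
```

```bash
python3 - <<'E'
from h import *
grab('scene','s5');grab('top','t5')
a=cv2.imread('pics/s5.png')[160:360,230:460];b=cv2.imread('pics/t5.png')[130:270,215:415]
a=cv2.resize(a,(460,400),interpolation=2);b=cv2.resize(b,(340,238),interpolation=2)
o=np.zeros((400,800,3),np.uint8);o[:,:460]=a;o[:238,460:]=b;cv2.imwrite('pics/c5.png',o)
E
```

```text
(no output)
```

View pics/c5.png

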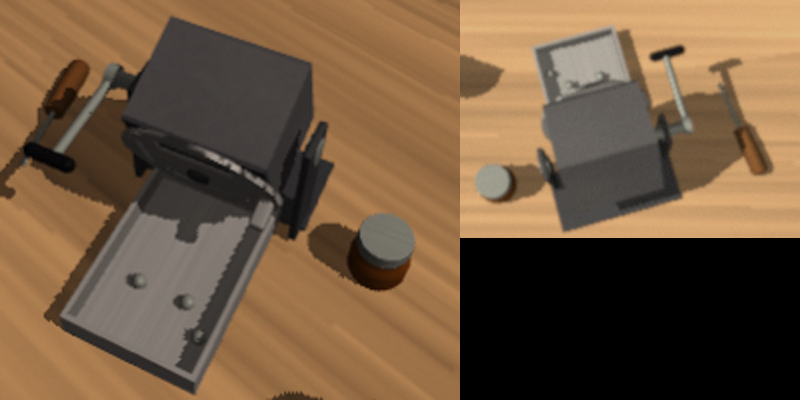

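Three small balls lie in the tray at (138,280), (185,300) and (198,335). The big one is not out, the tin is tipped, and the jar and awl are where they were.

```bash
python3 -c "
from cell import *
print(hand_in())"
```

```text
the job is handed in; nothing more can be done
None
```

I turned the cap to the middle slot and tipped the tin to its stop. In the last picture the three small balls lie in the tray, the big ball has not come out, and the jar and awl are where they were; the job is handed in.

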